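# Arm the rolling-ball incline

### The arm

A 6-joint arm with a two-finger parallel gripper is mounted at the origin on the work surface. World frame = base frame: x ahead of the robot, y to its left, z up, the work surface at z = 0. Lengths are in m, angles in rad, forces in N, time in s.
With the tool pointing down it reaches from about 0.375 to 0.975 m from the base axis. Payload 3.8 kg.
Tool frame: the origin (TCP) lies midway between the tips of the shut fingers; the grasp point (between the pads) lies bot.grasp_offset behind it (bot.grasp_offset is the distance from the TCP to the grasp point, in m); z points along the fingers, y is the direction in which the jaws open and shut (so a half turn about z gives the same grasp; the last joint's range is limited). The gripper opens to 85 mm and grips with 20 to 120 N. Pads are 22 mm wide; open, the fingers measure 114 mm over their backs; the gripper's body (76 mm by 85 mm) begins 54 mm behind the grasp point. The pads swing forward as they close: fully open they stand 13 mm farther back than shut.
Start: joints at [1.255, 0.264, 1.604, -0, 1.274, -0.037], TCP at [0.186, 0.649, 0.207] pointing down, gripper open.
Joint ranges: [-2.63, 2.63], [-0.94, 2.18], [0.31, 2.57], [-1.31, 4.45], [0, 2.66], [-2.55, 2.55]. Speed limits (rad/s): [2.57, 2.57, 3.14, 3.14, 3.14, 3.14].

### API

Orientations are given as a rotation vector (axis times angle).
In Python, from workcell import read_state, viewer, job, bot gives the robot as it stands.
- The arm moves only by the shell command python3 -m crank 'ROWS' [FORCE]. ROWS is text: rows parted by semicolons, each of 7 numbers parted by spaces: the shift along the tool's x, y, z in mm, then the turn, a rotation vector about the tool's x, y, z in rad, then the closure in counts, from 0 (fully open) to 255 (shut). A call has 1 to 20 rows; each row is the pose to reach, as a shift and turn from the pose commanded when the call began, along the tool's axes at that moment; what a row does not reach only later rows make up. A row lasts 1/8 s, in which the tool goes at most 62.5 mm and 10.7 degrees, less where a joint would pass 70% of its speed; a pose out of reach is approached as far as the arm can. A call with a gripper value outside its range is refused whole. The fingers move at their own pace and stop on an object; FORCE is the grip in N (left out, the last holds). Time passes only in rows, so rows that repeat a pose let the fingers close. It gives the time, the measured TCP pose, the force and the opening at its end, in the units of the state.
- read_state(): the state, without advancing time (a new reading comes with each control period).
- viewer.read_camera(name): name is "scene" or "side" or "wrist"; returns a dict with "pixels" (480x640x3 uint8, red, green, blue), "vertical_fov" (degrees; the focal length in pixels is half the picture's height over the tangent of half this angle, whatever the lens; pixels are square), "cx", "cy" (the principal point, pixels), "view" (4x4, takes a point from world to camera coordinates); the wrist camera has in their place "tool_from_camera" (4x4, takes a point from camera to tool coordinates, whose origin is the TCP and whose axes are the flange's). Camera axes: x right, y up, looking along -z (the intrinsics and any distortion apply to the point x, -y, -z); pixel columns grow to the right and rows downward; lengths in m; the calibration is good to about 2 mm. A picture is of the moment at which its call begins: read the wrist's pose just before it. There is no depth.
- job.finish_job(): hands the job in, once; it reports no verdict.
The state is a dict: "time": time; "q": joint angles; "joint_vel": joint speeds; "joint_torque": joint torques, N m; "tool_pos": TCP position; "tcp_rot": TCP orientation; "wrist_force": force on the tool from outside, world axes, zero at the start; "torque": the same for the moment, N m; "width": opening from 0.0 (shut) to 1.0 (fully open).
Only numpy, scipy, OpenCV 4.12 (cv2) and the standard library are available. Lean on these libraries where they do the work, as an engineer would, in place of code of your own. Each camera call takes 0.05 s, during which the arm holds its last target.

### The job

Get the incline ready for the next rolling-ball run: with the fingertips, push the red ball up the sloping gutter, over the brass saddle rod, into the pocket against the green stop so that it stays there without rolling back. Then push the gate arm with the yellow knob across the gutter behind the ball until it is fully closed. Push gently: never lift the ball or fling it, and leave the beaker, the brass weight and the bottle where they stand.

Things in the scene. Friction and masses are not known exactly. Their poses are not given: they have to be found in the camera images.
- gutter: fixed aluminium V-gutter (sides at 45 degrees), 290 mm long, sloping 6 degrees, on a wooden stand (base board 330 x 130 x 14 mm). Origin on the V's bottom line near mid length; x runs along the gutter UPHILL, y to the left facing uphill, z square to the gutter. It spans x=-150 to 140 mm; its rims lie at y=+-21, z=21 mm
- low_stop (a point): top of the black stop at the gutter's lower end, middle of its uphill face: gutter x=-140, y=0, z=20 mm; 10 mm thick, lower than the rims, so a finger can pass over it behind the ball
- rod (a point): middle of the brass saddle rod bent across the V (gutter x=85, y=0, z=0): it stands 3 mm out of both sides of the gutter, and the ball rises 4 mm as it is pushed over it (1 to 5 N, easiest at or a little below its centre). Once the ball's centre is past it, the ball drops on into the pocket and stays
- pocket (a point): the ball's centre when it rests in the pocket between the saddle rod and the green stop: gutter x=97.6, y=0, z=35.4 mm; about 3 mm of play uphill. The green stop's face is at x=125.6 mm; it is 56 mm wide, 14 mm thick, top at z=54 mm
- ball: polished, slippery red plastic ball, 50 mm diameter, about 0.12 kg (varies); origin at its centre. In the gutter its centre runs at gutter y=0, z=35.4 mm (14 mm above the rims). It starts resting on the low stop at x=-120 mm. Let go below the saddle rod, it rolls back down
- gate_arm (a joint): gate arm angle a, rad: 0 = fully closed (end of travel, straight across the gutter 4 mm clear of the ball in the pocket), up to 2.4 = open. It points from the pivot along gutter (x, y) = (-sin a, -cos a): at 1.57 downhill beside the gutter. Starts at 1.6 to 2.3, stays where left (0.6 N at 80 mm moves it). To close it, push its outer (+y) side towards the gutter, then uphill
- gate_pivot (a point): centre of the gate arm's pivot at rod height: gutter x=64.6, y=75, z=35.4 mm; its fixed post and hub are 16 mm wide, top at z=47 mm
- gate_knob (a point): centre of the yellow 16 mm knob at the gate arm's free end, 120 mm from the pivot, gutter z=35.4 mm. The arm is a straight round steel rod of 8 mm diameter from pivot to knob; its underside is at z=31 mm, 10 mm above the rims
- beaker: glass beaker, 64 mm wide, 75 mm high, loose, standing beside the gutter on its -y side; origin under its centre; leave alone
- weight: brass knobbed weight, 40 mm diameter, 54 mm high, loose, beside the gutter on its -y side; origin under its centre; leave alone
- reagent: amber bottle with black cap, 46 mm diameter, 85 mm high, loose, on the gutter's +y side near its lower end; origin under its centre; leave alone
There are look-alikes about, which are no part of the job. There is more than one size of the ball; the job needs the smallest.

How it is judged:
On the way, in this order (a step that is already met when the one before it is completed fails the run):
1. the ball is rolled up to the middle of the gutter, in the gutter (x of ball in the frame of gutter between -0.05 and 0.07 m and z of ball in the frame of gutter below 0.045 m), for 0.05 s.
2. the ball lies in the pocket and the gate is still open (distance between ball and pocket below 0.007 m and value of joint gate_arm above 0.5 rad), for 0.2 s.
3. the gate arm is fully closed behind the ball (distance between ball and pocket below 0.007 m and value of joint gate_arm below 0.12 rad), for 0.2 s.
At the end, for the whole second after the job is handed in: The ball rests in the pocket (centre within 7 mm of the pocket point, still), the gate arm is closed to within 0.12 rad, and the beaker, weight and bottle stand upright within 20 mm of where they were (all of step 3 and linear speed of ball below 0.03 m/s and distance of each of beaker, weight, reagent from where it was at the start of the episode below 0.02 m and angle between each of beaker, weight, reagent's own z axis and vertical below 0.2 rad); the robot touches nothing.
It fails at once if the ball is lifted out of the gutter (more than about 17 mm off its running height) (z of ball in the frame of gutter above 0.053 m).
It fails at once if the ball is flung (faster than 0.8 m/s) (linear speed of ball above 0.8 m/s).
It fails at once if the ball is pressed hard (over 40 N) (contact force between the fingers and ball above 40 N).
It fails at once if a bystander is shoved or knocked over (distance of any of beaker, weight, reagent from where it was at the start of the episode above 0.02 m or angle between any of beaker, weight, reagent's own z axis and vertical above 0.5 rad).
It also fails if it takes over 58 s, if anything falls off the work surface, if the arm or the gripper's body presses on something with over 40 N, if the wrist force passes 120 N, or if a joint passes its speed limit or range.

## Working session

There is one attempt and no reset: what is moved stays moved. The work goes in short steps, Python scripts to look and compute and a shell command to move; the robot and the scene stay as the last step left them, time stands still between calls to the robot, and variables do not carry over. Pictures are saved under pics/ and viewed, and the job is handed in when it is done.

```bash
ls; mkdir -p pics; cat > h.py <<'E'
import numpy as np,cv2
from workcell import read_state, viewer, job, bot
def snap(n,f):
    s=read_state(); c=viewer.read_camera(n); cv2.imwrite('pics/'+f,c['pixels'][:,:,::-1]); 
    np.savez('pics/'+f+'.npz',**{k:v for k,v in c.items()},tp=s['tool_pos'],tr=s['tcp_rot']); return c
E
python3 - <<'E'
from h import *
for n in ['scene','side','wrist']:
    c=snap(n,n+'0.png'); print({k:v for k,v in c.items() if k!='pixels'})
print(read_state(),bot.grasp_offset)
E
```

```text
pics
{'vertical_fov': 42.398888675000016, 'cx': 323.3586890836488, 'cy': 229.1075380760211, 'view': array([[-0.38133636,  0.92425265, -0.01842858,  0.22553682],
       [-0.57822323, -0.22291974,  0.78483418,  0.33884429],
       [ 0.72127698,  0.30994164,  0.61943176, -1.62069254],
       [ 0.        ,  0.        ,  0.        ,  1.        ]])}
{'vertical_fov': 46.81558842052587, 'cx': 322.0805622492992, 'cy': 246.52622331514735, 'view': array([[ 9.39323183e-01, -3.43033213e-01, -4.15143267e-04,
        -6.27546962e-01],
       [ 2.26562867e-01,  6.19484419e-01,  7.51603833e-01,
        -2.39031028e-01],
       [-2.57567903e-01, -7.06092961e-01,  6.59614664e-01,
        -8.24503170e-01],
       [ 0.00000000e+00,  0.00000000e+00,  0.00000000e+00,
         1.00000000e+00]])}
{'vertical_fov': 62.930079451362104, 'cx': 318.13924037977597, 'cy': 241.7099970771364, 'tool_from_camera': array([[-1.86634911e-04,  9.44748704e-01,  3.27795442e-01,
         8.39805560e-02],
       [ 9.99999470e-01,  5.08110578e-04, -8.95076505e-04,
        -4.49178043e-05],
       [-1.01217870e-03,  3.27795101e-01, -9.44748298e-01,
        -1.68184260e-01],
       [ 0.00000000e+00,  0.00000000e+00,  0.00000000e+00,
         1.00000000e+00]])}
{'time': 0.15, 'q': array([ 1.25511684e+00,  2.64571638e-01,  1.60507561e+00, -5.34388498e-06,
        1.27372954e+00, -3.69130810e-02]), 'joint_vel': array([ 0.00018905, -0.00210109, -0.00432936, -0.00063168, -0.00065505,
        0.00071935]), 'joint_torque': array([ 2.11210863e-05, -5.15905595e+01, -3.67958772e+01, -1.22204601e-04,
        7.98801746e-03,  3.74221008e-05]), 'tool_pos': array([0.18555681, 0.64834166, 0.20554552]), 'tcp_rot': array([-4.36423387e-01, -3.11081935e+00,  2.76020727e-03]), 'wrist_force': array([-0.98638879, -0.6393636 , -0.13836735]), 'torque': array([0.0219033 , 0.00321114, 0.00650956]), 'width': 1.0008772935429497} 0.0187
```

View pics/scene0.png

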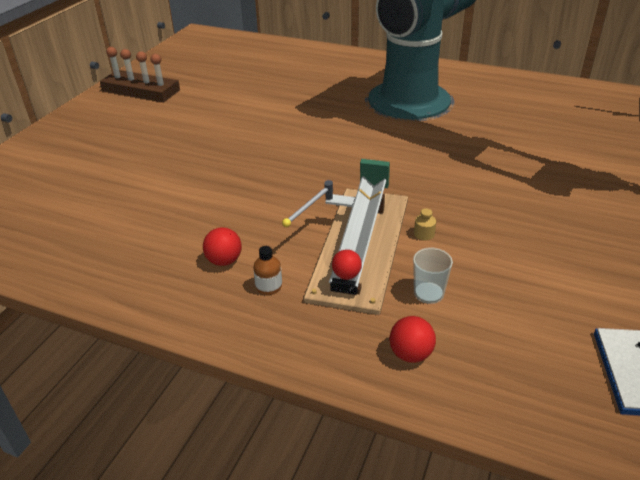

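View pics/side0.png

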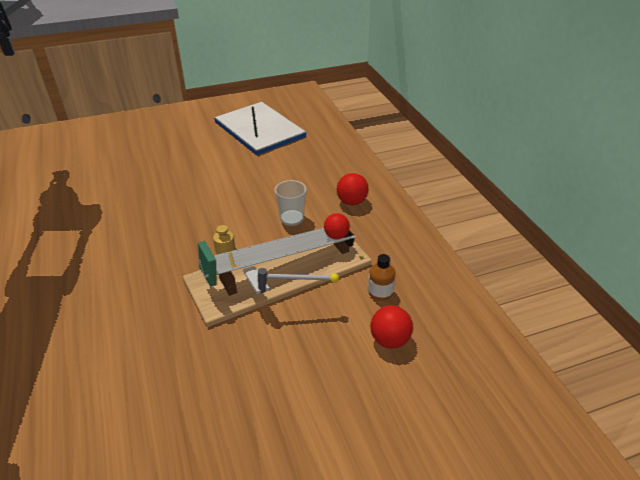

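View pics/wrist0.png

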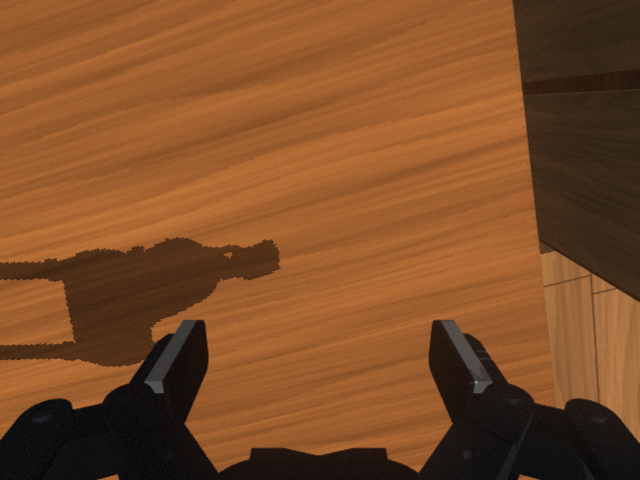

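Red balls in the scene view: (222,246), (412,339) and (346,264). The first two lie on the table and are larger. The one at (346,264) (side view (337,226)) sits in the gutter on the low stop and is the smallest, so it fits. I'll confirm with enlarged crops.

```bash
python3 - <<'E'
from h import *
a=cv2.imread('pics/scene0.png')[140:320,270:460]; cv2.imwrite('pics/sc0c.png',cv2.resize(a,None,fx=3.3,fy=3.3,interpolation=cv2.INTER_CUBIC)[:600])
a=cv2.imread('pics/side0.png')[200:340,180:400]; cv2.imwrite('pics/si0c.png',cv2.resize(a,None,fx=3.6,fy=3.6,interpolation=cv2.INTER_CUBIC))
E
```

```text
(no output)
```

View pics/sc0c.png

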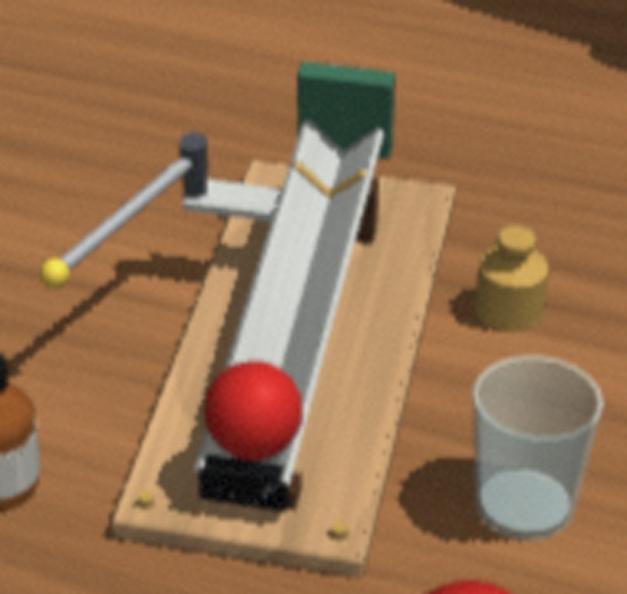

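View pics/si0c.png

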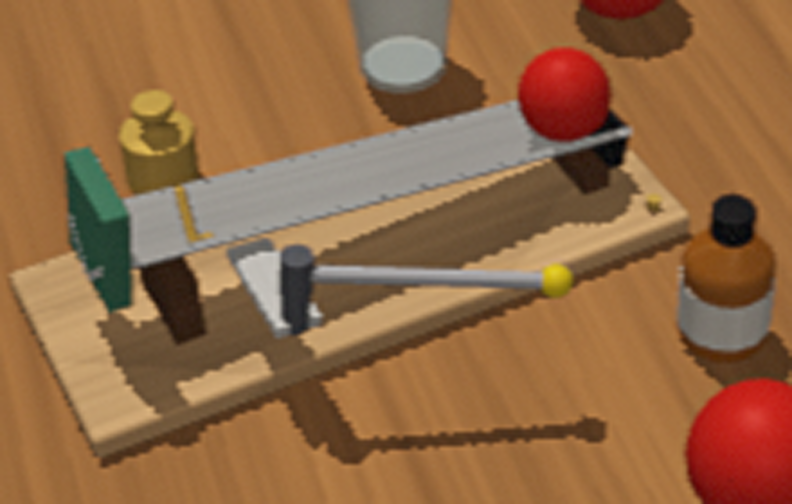

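Confirmed: the small ball sits against the black stop in the gutter, and the gate is open on the +y side. Next I triangulate.

```bash
cat >> h.py <<'E'
def load(f): return dict(np.load('pics/'+f+'.npz'))
def Pm(c):
    f=240/np.tan(np.radians(float(c['vertical_fov']))/2)
    V=c['view'] if 'view' in c else None
    K=np.array([[f,0,float(c['cx'])],[0,f,float(c['cy'])],[0,0,1]])
    if V is None:
        from scipy.spatial.transform import Rotation as R
        T=np.eye(4);T[:3,:3]=R.from_rotvec(c['tr']).as_matrix();T[:3,3]=c['tp']
        V=np.linalg.inv(T@c['tool_from_camera'])
    return K@np.diag([1,-1,-1])@V[:3]
def tri(P1,P2,a,b):
    X=cv2.triangulatePoints(P1,P2,np.array(a,float).reshape(2,1),np.array(b,float).reshape(2,1))[:,0];X=X[:3]/X[3]
    e=[np.linalg.norm((lambda p:p[:2]/p[2])(P@np.append(X,1))-np.array(u)) for P,u in((P1,a),(P2,b))]
    return X,e
def plane(P,u,z):
    M=P[:,:3]; C=-np.linalg.solve(M,P[:,3]); d=np.linalg.solve(M,np.array([u[0],u[1],1.])); return C+d*(z-C[2])/d[2]
def proj(P,X): p=P@np.append(X,1); return p[:2]/p[2]
def blobs(im,lo,hi,mn=15):
    h=cv2.cvtColor(im,cv2.COLOR_RGB2HSV); m=cv2.inRange(h,lo,hi)
    n,l,s,c=cv2.connectedComponentsWithStats(m); return [(c[i].round(2),s[i]) for i in range(1,n) if s[i][4]>=mn]
E
python3 - <<'E'
from h import *
A,B=load('scene0.png'),load('side0.png');P,Q=Pm(A),Pm(B)
for n,c in(('sc',A),('si',B)):
    im=c['pixels']
    print(n,'red',blobs(im,(0,200,110),(4,255,255),100)); print('yel',blobs(im,(24,150,150),(32,255,255)))
s=lambda x,y:((x+.5)/3.3+270-.5,(y+.5)/3.3+140-.5); t=lambda x,y:((x+.5)/3.6+180-.5,(y+.5)/3.6+200-.5)
for n,a,b in[('stop+y',(300,75),(128,212)),('stop-y',(393,84),(90,150)),('hubtop',(194,141),(296,253)),('basefrontL',(113,528),(688,213)),('baseuphillL',(252,162),(100,445)),('knob',(55,271),(557,281)),('ball',(253,411),(565,94))]:
    X,e=tri(P,Q,s(*a),t(*b)); print(n,X.round(4),np.round(e,2))
E
```

```text
sc red [(array([221.86, 244.82]), array([204, 228,  37,  33, 562], dtype=int32)), (array([346.49, 263.4 ]), array([334, 251,  26,  25, 296], dtype=int32)), (array([413.27, 337.53]), array([394, 317,  41,  42, 789], dtype=int32))]
yel [(array([286.03, 221.84]), array([283, 219,   7,   7,  37], dtype=int32))]
si red [(array([351.99, 187.07]), array([337, 173,  31,  30, 662], dtype=int32)), (array([336.28, 225.03]), array([324, 214,  25,  24, 445], dtype=int32)), (array([391.34, 325.62]), array([ 371,  305,   42,   42, 1291], dtype=int32))]
yel [(array([333.9 , 276.34]), array([331, 273,   8,   7,  41], dtype=int32))]
stop+y [0.4966 0.0403 0.1085] [0.21 0.31]
stop-y [0.4879 0.0927 0.1077] [0.59 0.82]
hubtop [0.5641 0.0012 0.0956] [0.23 0.33]
basefrontL [0.7852 0.0464 0.0108] [0.92 1.01]
baseuphillL [ 0.4603 -0.004   0.012 ] [0.51 0.78]
knob [ 0.677  -0.0346  0.0735] [0.18 0.23]
ball [0.7345 0.1015 0.0647] [0.16 0.17]
```

```bash
cat > fit.py <<'E'
from h import *
from scipy.optimize import least_squares
from scipy.spatial.transform import Rotation as R
A,B=load('scene0.png'),load('side0.png');P,Q=Pm(A),Pm(B)
ball,_=tri(P,Q,(346.4,264.0),(336.7,225.9))
knob,_=tri(P,Q,(286.03,221.84),(333.9,276.34))
W=np.array([ball,[.4966,.0403,.1085],[.4879,.0927,.1077],[.5641,.0012,.0956]])
G=np.array([[-120,0,35.4],[125.6,28,54],[125.6,-28,54],[64.6,75,47]])/1e3
def rot(yaw): return (R.from_euler('z',yaw)*R.from_euler('y',-6,degrees=True)).as_matrix()
r=least_squares(lambda p:((G@rot(p[0]).T+p[1:]-W)).ravel(),[-3,0.6,.08,.05])
Rg=rot(r.x[0]);og=r.x[1:]
def g2w(p): return Rg@(np.array(p,float)/1e3)+og
def w2g(p): return Rg.T@(np.array(p)-og)*1e3
if __name__=='__main__':
    print(r.x,np.round(r.fun.reshape(-1,3)*1e3,1)); print('ball',ball,'knob g',w2g(knob))
    k=w2g(knob)-[64.6,75,35.4]; print('len',np.linalg.norm(k),'a',np.arctan2(-k[0],-k[1]))
    for n,g in [('low',(-140,0,20)),('rod',(85,0,0)),('pocket',(97.6,0,35.4)),('rimend',(-150,21,21)),('rimend-',(-150,-21,21)),('rimup',(140,21,21))]:
        w=g2w(g);print(n,w.round(4),proj(P,w).round(1),proj(Q,w).round(1))
    for n,u,v in[('bottlecap',(265.5,253),(383.5,260)),('weighttop',(427,213),(222.5,230)),('beaker top',(432,257),(290.5,187))]:
        X,e=tri(P,Q,u,v);print(n,X.round(3),e,w2g(X).round(0))
E
python3 fit.py
```

```text
[-2.99673845  0.61127864  0.08373908  0.04169247] [[-1.3  0.2 -0.4]
 [ 0.7 -1.5  0. ]
 [ 1.3  1.5  0.8]
 [-0.7 -0.2 -0.4]]
ball [0.73434644 0.10130612 0.06479354] knob g [-44.93141099 125.91181975  37.97830571]
len 120.81304169828894 a 2.005901705785125
low [0.7511 0.1041 0.0469] [344.3 278.9] [344.2 230.3]
rod [0.5276 0.0715 0.0506] [370.  199.1] [233.3 267.6]
pocket [0.5189 0.0703 0.0871] [371.5 180.7] [226.2 253.8]
rimend [0.7641 0.0848 0.0469] [330.5 281. ] [354.3 235. ]
rimend- [0.758  0.1264 0.0469] [355.6 285. ] [343.2 222.7]
rimup [0.4787 0.0432 0.0772] [364.9 171.5] [206.9 273.9]
bottlecap [ 0.771 -0.028  0.078] [np.float64(0.19785508496831833), np.float64(0.23773552092741554)] [-137.  134.   51.]
weighttop [0.532 0.184 0.049] [np.float64(0.5821834806103452), np.float64(0.7041466646123202)] [  65. -111.    1.]
beaker top [0.685 0.231 0.08 ] [np.float64(0.18109455924122636), np.float64(0.18272097421031142)] [ -89. -135.   48.]
```

The fit residuals are within 1.5 mm. The rod is predicted at (370,199), where it appears in the image, and the arm length comes out at 120.8 mm against the stated 120. Gate angle is about 2.0. Next I compute the approach behind the ball, with the tool x axis along the gutter.

```bash
cat > go.py <<'E'
import sys
from fit import *
s=read_state(); Rt=Rg@np.diag([1.,-1,-1])
R0=R.from_rotvec(s['tcp_rot']).as_matrix(); 
print('t',s['time'],'g now',w2g(s['tool_pos']).round(1),'F(g)',(Rg.T@s['wrist_force']).round(2),'w',s['width'],'q',s['q'].round(2))
for a in sys.argv[1:]:
    g=[float(v) for v in a.split(',')]
    print(a,'shift',(R0.T@(g2w(g)-s['tool_pos'])*1e3).round(1),'turn',R.from_matrix(R0.T@Rt).as_rotvec().round(4))
E
python3 go.py=1 2>/dev/null; python3 go.py -172,0,130 -172,0,27
```

```text
t 0.15 g now [ 355.  -620.1  127.4] F(g) [ 1.05  0.49 -0.25] w 1.0008772935429497 q [ 1.26  0.26  1.61 -0.    1.27 -0.04]
-172,0,130 shift [-733.  -349.7   53.1] turn [ 0.0204  0.1027 -0.4233]
-172,0,27 shift [-723.2 -353.9  155.6] turn [ 0.0204  0.1027 -0.4233]
```

```bash
python3 -m crank '-733 -350 53 0.0204 0.1027 -0.4233 255;-733 -350 53 0.0204 0.1027 -0.4233 255;-733 -350 53 0.0204 0.1027 -0.4233 255;-733 -350 53 0.0204 0.1027 -0.4233 255;-733 -350 53 0.0204 0.1027 -0.4233 255;-733 -350 53 0.0204 0.1027 -0.4233 255;-733 -350 53 0.0204 0.1027 -0.4233 255;-733 -350 53 0.0204 0.1027 -0.4233 255;-733 -350 53 0.0204 0.1027 -0.4233 255;-733 -350 53 0.0204 0.1027 -0.4233 255;-733 -350 53 0.0204 0.1027 -0.4233 255;-733 -350 53 0.0204 0.1027 -0.4233 255;-733 -350 53 0.0204 0.1027 -0.4233 255;-733 -350 53 0.0204 0.1027 -0.4233 255;-733 -350 53 0.0204 0.1027 -0.4233 255;-733 -350 53 0.0204 0.1027 -0.4233 255;-733 -350 53 0.0204 0.1027 -0.4233 255' 20; python3 go.py -172,0,130 -172,0,27; python3 -c "
from h import *
snap('wrist','wrist1.png');snap('scene','scene1.png')"
```

```text
time: 2.28
tool_pos: [0.7932, 0.1126, 0.1543]
tcp_rot: [0.223, -3.03, 0.009]
wrist_force: [-0.1, 0.0, 0.6]
width: 0.007
t 2.275 g now [-171.4   -2.3  131.2] F(g) [ 0.15 -0.03  0.58] w 0.0069871533567324486 q [ 0.11  0.61  1.22 -0.    1.41 -1.61]
-172,0,130 shift [-0.6 -2.3  1.2] turn [0.0017 0.001  0.0022]
-172,0,27 shift [ -0.5  -2.5 104.2] turn [0.0017 0.001  0.0022]
```

View pics/wrist1.png

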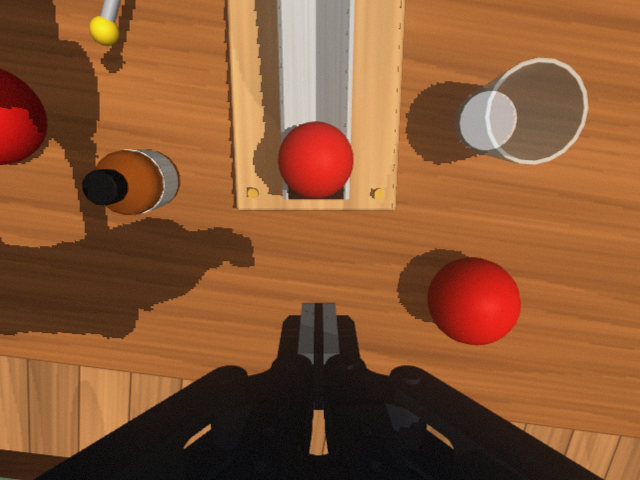

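View pics/scene1.png

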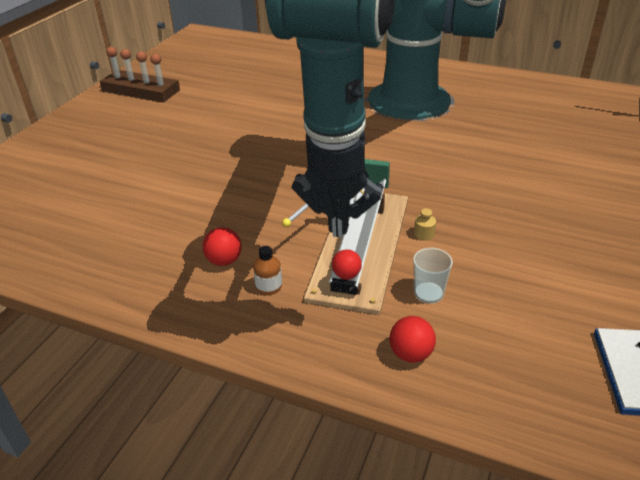

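The wrist view shows the ball (316,160) and gutter centred on the finger seam (319). Before descending I check clearance to the large decoy ball on the right, at (475,300).

```bash
python3 - <<'E'
from fit import *
for u,v in(((412.5,339),(352.5,189)),((222,246),(391.5,327))):
    X,e=tri(P,Q,u,v);print(X,e,w2g(X))
W=Pm(load('wrist1.png')); print(w2g(plane(W,(316,160),.0648)))
E
```

```text
[0.82512368 0.24161784 0.03416038] [np.float64(0.2708154088273867), np.float64(0.23702091546230608)] [-233.89822624 -125.35714253   17.01010743]
[ 0.73776112 -0.13569599  0.03458453] [np.float64(0.09830926808134843), np.float64(0.13548966521951936)] [-93.71365146 235.39443595   2.70260013]
[-121.54531363   -0.88440694   36.00973537]
```

```bash
python3 -m crank '0 -1 40 0 0 0 255;0 -1 80 0 0 0 255;0 -1 103 0 0 0 255;0 -1 103 0 0 0 255;0 -1 103 0 0 0 255'; python3 go.py -172,0,27; python3 -c "
from h import *
snap('side','side2.png')
a=cv2.imread('pics/side2.png')[130:330,180:440];cv2.imwrite('pics/side2c.png',cv2.resize(a,None,fx=3,fy=3))"
```

```text
time: 3.0
tool_pos: [0.785, 0.1087, 0.0531]
tcp_rot: [0.22, -3.033, 0.009]
wrist_force: [-1.4, 0.3, 0.4]
width: 0.002
t 3.0 g now [-173.4    0.4   29.7] F(g) [ 1.35 -0.52  0.21] w 0.0017924779389463087 q [ 0.11  0.66  1.33 -0.    1.25 -1.61]
-172,0,27 shift [1.4 0.4 2.7] turn [0.0015 0.0037 0.0003]
```

View pics/side2c.png

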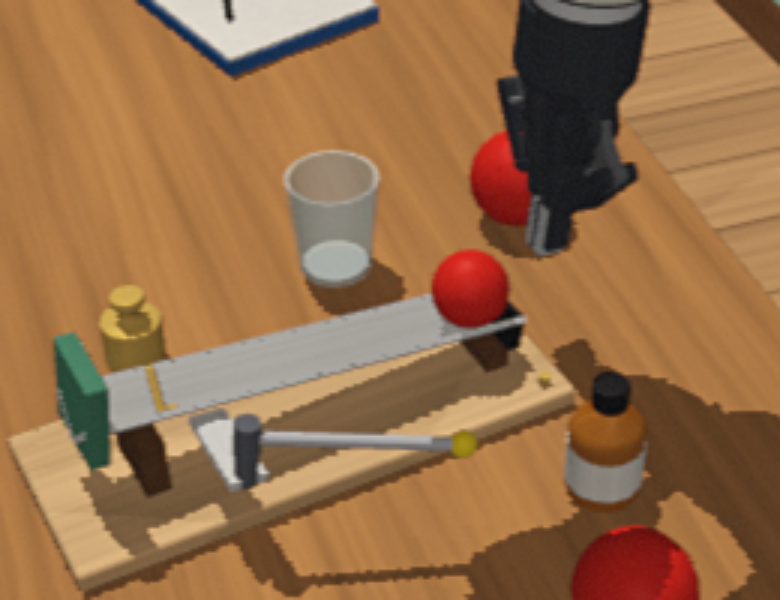

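The finger is behind the ball, but the tip at (548,250) looks high. I check its projection.

```bash
python3 - <<'E'
from fit import *
s=read_state()
q=proj(Q,s['tool_pos']); print(q,(q-[180,130])*3)
for dz in(10,20,30): print(dz,(proj(Q,s['tool_pos']+[0,0,dz/1e3])-[180,130])*3)
print((proj(Q,ball)-[180,130])*3,(proj(Q,g2w((-150,0,20)))-[180,130])*3)
c=snap('scene','scene2.png'); a=cv2.imread('pics/scene2.png')[180:320,280:420];cv2.imwrite('pics/scene2c.png',cv2.resize(a,None,fx=4,fy=4)); print((proj(P,s['tool_pos'])-[280,180])*4)
E
```

```text
[360.00895954 222.25654736] [540.02687861 276.76964207]
10 [540.72745751 264.54035839]
20 [541.43679794 252.15813392]
30 [542.15506528 239.62008157]
[470.05925207 287.67173588] [505.9189996  297.59734572]
[237.17644172 440.57472538]
```

View pics/scene2c.png

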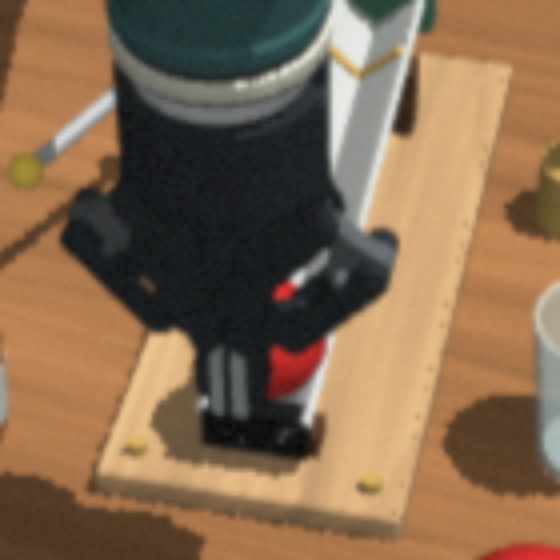

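```bash
python3 - <<'E'
from fit import *
s=read_state()
X,e=tri(P,Q,(337.2,284.8),(363,213.5)); print(w2g(X),e,s['tool_pos'],w2g(s['tool_pos']))
f=cv2.imread('pics/side2.png')[170:240,320:400];cv2.imwrite('pics/side2d.png',cv2.resize(f,None,fx=7.5,fy=7.5))
q=proj(Q,s['tool_pos']);print((q-[320,170])*7.5)
E
```

```text
[-178.48672478    1.29778259   49.5522133 ] [np.float64(0.7293759902110611), np.float64(0.7476451520159597)] [0.78566507 0.10861415 0.05401509] [-173.89770756    0.55780911   30.66788106]
[300.4768751  391.51861097]
```

View pics/side2d.png

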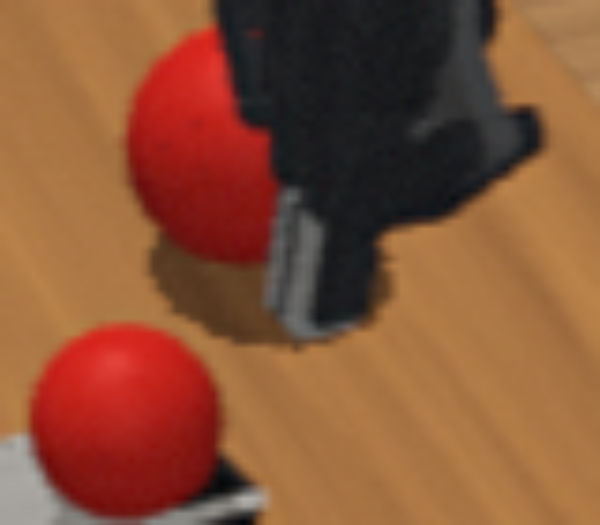

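```bash
python3 - <<'E'
from h import *
c=load('wrist1.png');f=240/np.tan(np.radians(float(c['vertical_fov']))/2)
for x in(11,-11,0):
  for z in (0,-10,-19,-30):
    p=np.linalg.inv(c['tool_from_camera'])@np.array([x/1e3,0,z/1e3,1]);print(x,z,c['cx']+f*p[0]/-p[2],c['cy']+f*p[1]/p[2])
E
```

```text
11 0 318.46077642121634 271.4767635832738
11 -10 318.49882635176436 280.51679680185146
11 -19 318.5367967299165 289.53792968891656
11 -30 318.5888765633535 301.9112354350067
-11 0 318.45273826133814 313.208927833219
-11 -10 318.48884766324016 324.06931697823484
-11 -19 318.5247333326322 334.8624155563847
-11 -30 318.5737146182068 349.59419714627984
0 0 318.4566795597793 292.74666826200615
0 -10 318.49373529786646 302.7369740396331
0 -19 318.5306358723429 312.6854473778824
0 -30 318.5811225942376 326.2967749474916
```

```bash
python3 - <<'E'
from fit import *
s=read_state();t=w2g(s['tool_pos']);print(t)
def gz(P_,u,z):
    M=P_[:,:3];C=w2g(-np.linalg.solve(M,P_[:,3]));d=Rg.T@np.linalg.solve(M,np.array([*u,1.]));return (C+d*(z-C[2])/d[2]-t).round(1)
for z in(t[2],t[2]+10,t[2]+19):
    print(z,'side',[gz(Q,(320+a/7.5,170+b/7.5),z) for a,b in((268,308),(308,337),(372,312))],'scene',[gz(P,(280+a/4,180+b/4),z) for a,b in((211,415),(248,418))])
    Wm=Pm(load('wrist1.png'));
E
```

```text
[-173.89770756    0.55780911   30.66788106]
30.667881059141163 side [array([-11.7, -35.4,  -0. ]), array([-14.7, -20.1,  -0. ]), array([-36.9, -23.7,  -0. ])] scene [array([10.8, 13.2, -0. ]), array([12.3, -1.7, -0. ])]
40.667881059141166 side [array([ -2.9, -23.5,  10. ]), array([-5.9, -8.5, 10. ]), array([-27.8, -12. ,  10. ])] scene [array([ 2.5, 10.9, 10. ]), array([ 4. , -3.9, 10. ])]
49.667881059141166 side [array([  4.9, -12.8,  19. ]), array([ 2.,  2., 19.]), array([-19.6,  -1.5,  19. ])] scene [array([-5. ,  8.8, 19. ]), array([-3.5, -5.8, 19. ])]
```

```bash
python3 -m crank '0 0 10 0 0 0 255;0 0 20 0 0 0 255;0 0 20 0 0 0 255;0 0 20 0 0 0 255'; python3 go.py -172,0,27; python3 - <<'E'
from fit import *
for n,(r0,r1,c0,c1,k) in dict(wrist=(270,380,260,380,5),side=(180,250,320,400,7.5),scene=(250,310,310,370,8)).items():
    snap(n,n+'3.png');a=cv2.imread(f'pics/{n}3.png')[r0:r1,c0:c1];cv2.imwrite(f'pics/{n}3c.png',cv2.resize(a,None,fx=k,fy=k,interpolation=cv2.INTER_CUBIC))
s=read_state()['tool_pos'];print(proj(P,s),proj(Q,s),proj(Pm(load('wrist3.png')),s))
E
```

```text
time: 3.6
tool_pos: [0.7813, 0.108, 0.0308]
tcp_rot: [0.22, -3.029, 0.009]
wrist_force: [0.1, 0.2, 0.1]
width: -0.005
t 3.6 g now [-172.     0.5    7.1] F(g) [-0.15 -0.19  0.14] w -0.004614353980744385 q [ 0.11  0.67  1.35 -0.    1.22 -1.61]
-172,0,27 shift [ -0.    0.6 -19.9] turn [0.0016 0.     0.0001]
[339.8238529  298.51903083] [357.89045355 231.72012322] [318.50114513 294.631182  ]
```

View pics/wrist3c.png

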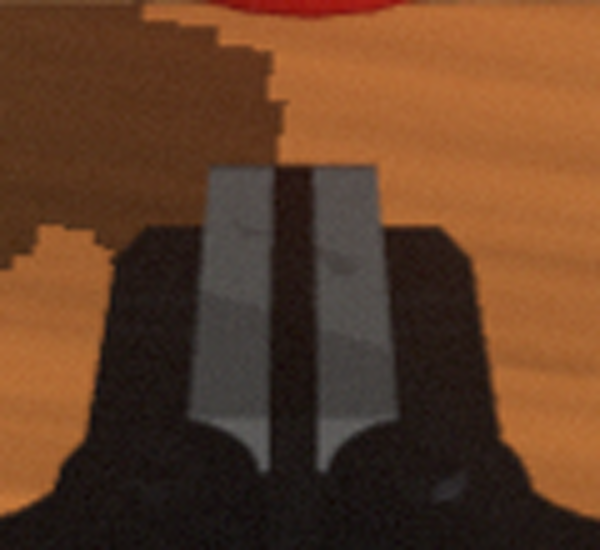

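View pics/side3c.png

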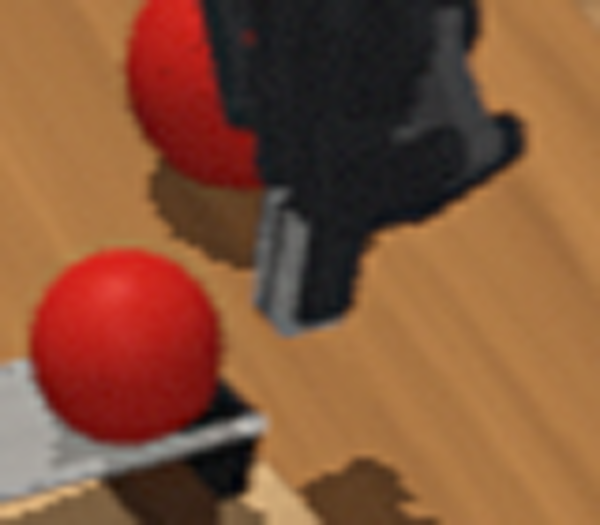

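View pics/scene3c.png

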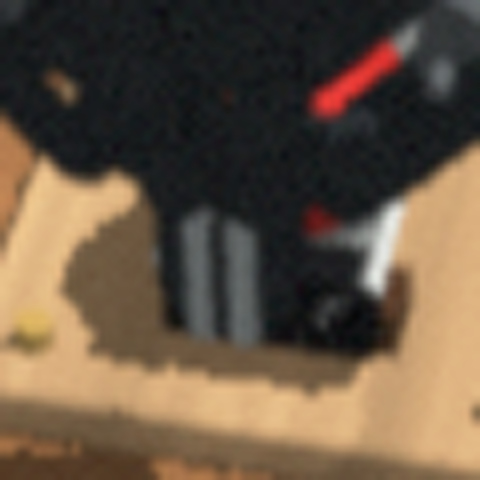

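```bash
python3 - <<'E'
from fit import *
Wm=Pm(load('wrist3.png'));tp=load('wrist3.png.npz'[:-4])['tp']
Rt=R.from_rotvec(load('wrist3.png')['tr']).as_matrix()
X,e=tri(Wm,Q,(318.6,303.2),(356.0,222.4));print('front tip in tool',(Rt.T@(X-tp)*1e3).round(1),e,w2g(X))
# rear edge, scene: intersect with tool y=0.. list for z
M=P[:,:3];C=Rt.T@(-np.linalg.solve(M,P[:,3])-tp)*1e3;d=Rt.T@np.linalg.solve(M,np.array([337.75,292.25,1.]))
for z in(0,-10,-19,-25,-30):print((C+d*(z-C[2])/d[2]).round(1))
E
```

```text
front tip in tool [  7.8  -0.1 -25.7] [np.float64(0.7061398491264994), np.float64(0.07573470320039953)] [-164.1711808     0.61898474   32.7517585 ]
[12.4 -6.4  0. ]
[  4.3  -4.3 -10. ]
[ -3.   -2.3 -19. ]
[ -7.9  -1.  -25. ]
[-12.    0.1 -30. ]
```

All three views agree that the fingertips really end about 26 mm behind the nominal TCP along tool z, with the front face at about +8 to +11 mm in x. For the tips to sit just below ball centre (gutter z about 28), the TCP has to go to gutter z of about 2.5. I lower 5 mm and start pushing.

```bash
python3 -m crank '0 0 5 0 0 0 255;4 0 5 0 0 0 255;8 0 5 0 0 0 255;12 0 5 0 0 0 255;16 0 5 0 0 0 255;20 0 5 0 0 0 255;24 0 5 0 0 0 255;29 0 5 0 0 0 255;34 0 5 0 0 0 255;34 0 5 0 0 0 255'; python3 go.py -172,0,2.5; python3 - <<'E'
from fit import *
for n,(r0,r1,c0,c1,k) in dict(side=(180,250,290,370,7.5),scene=(230,310,310,370,7)).items():
    snap(n,n+'4.png');a=cv2.imread(f'pics/{n}4.png')[r0:r1,c0:c1];cv2.imwrite(f'pics/{n}4c.png',cv2.resize(a,None,fx=k,fy=k,interpolation=cv2.INTER_CUBIC))
E
```

```text
time: 5.0
tool_pos: [0.7471, 0.103, 0.0298]
tcp_rot: [0.22, -3.029, 0.009]
wrist_force: [-0.3, -0.1, 0.9]
width: -0.005
t 5.0 g now [-137.7    0.5    2.5] F(g) [0.42 0.09 0.88] w -0.004737015950235902 q [ 0.11  0.61  1.45 -0.    1.18 -1.61]
-172,0,2.5 shift [-34.3   0.5   0. ] turn [0.0017 0.0003 0.0001]
```

View pics/side4c.png

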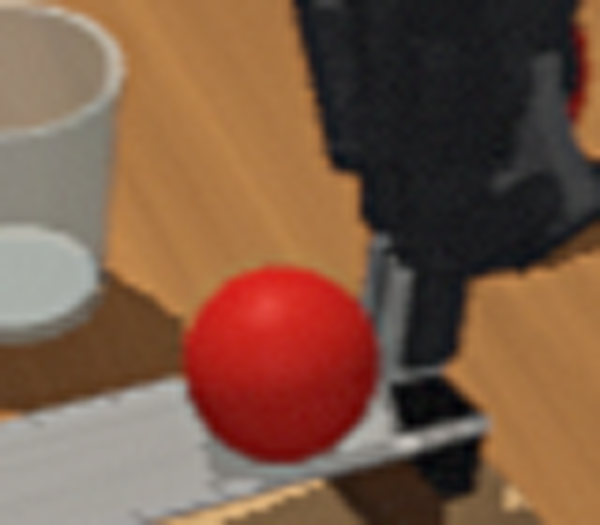

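View pics/scene4c.png

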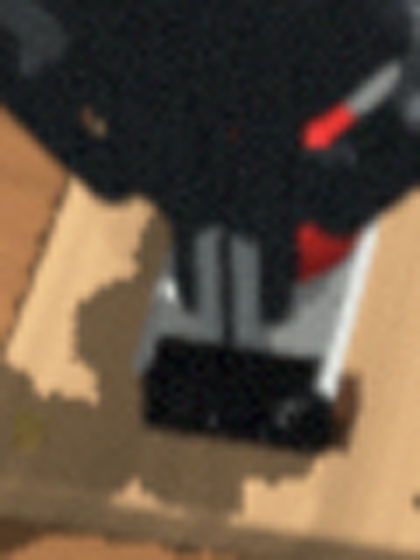

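Contact is good: the ball has moved off the low stop, forces are low, and the tips are above the stop. I continue up the gutter.

```bash
python3 -m crank '4 0 0 0 0 0 255;10 0 0 0 0 0 255;17 0 0 0 0 0 255;24 0 0 0 0 0 255;32 0 0 0 0 0 255;40 0 0 0 0 0 255;48 0 0 0 0 0 255;56 0 0 0 0 0 255;64 0 0 0 0 0 255;72 0 0 0 0 0 255;80 0 0 0 0 0 255;88 0 0 0 0 0 255;96 0 0 0 0 0 255;104 0 0 0 0 0 255;112 0 0 0 0 0 255;120 0 0 0 0 0 255;127 0 0 0 0 0 255;133 0 0 0 0 0 255;138 0 0 0 0 0 255;142 0 0 0 0 0 255'; python3 go.py 46,0,2.5; python3 - <<'E'
from fit import *
snap('side','side5.png');c=load('side5.png');print(blobs(c['pixels'],(0,200,110),(4,255,255),50))
a=cv2.imread('pics/side5.png')[170:320,190:390];cv2.imwrite('pics/side5c.png',cv2.resize(a,None,fx=4,fy=4,interpolation=cv2.INTER_CUBIC))
for x in(20,30,40,50):print(x,proj(Q,g2w((x,0,35.4))))
E
```

```text
time: 7.6
tool_pos: [0.6077, 0.0827, 0.0446]
tcp_rot: [0.22, -3.03, 0.009]
wrist_force: [1.2, 0.1, -0.2]
width: -0.001
t 7.6 g now [4.  0.5 2.5] F(g) [-1.16  0.09 -0.06] w -0.0014615967310661244 q [ 0.1   0.36  1.8  -0.    1.09 -1.62]
46,0,2.5 shift [42.   0.5 -0.1] turn [0.0016 0.0009 0.0001]
[(array([352.17, 188.12]), array([337, 173,  31,  31, 724], dtype=int32)), (array([256.82, 245.64]), array([244, 233,  27,  27, 543], dtype=int32)), (array([392.08, 326.84]), array([ 372,  305,   41,   43, 1296], dtype=int32))]
20 [267.74351962 243.35263291]
30 [262.55194499 244.66027647]
40 [257.31522672 245.97929072]
50 [252.03277341 247.30982463]
```

View pics/side5c.png

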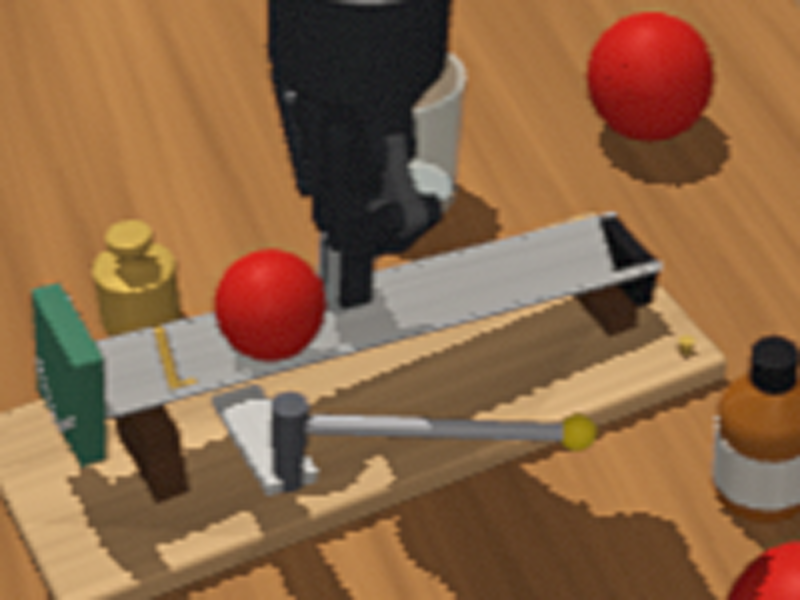

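The ball is at gutter x≈40 and tracking as expected (ball = TCP + 36.5). Now I push it slowly over the rod.

```bash
python3 -m crank '4 0 0 0 0 0 255;9 0 0 0 0 0 255;14 0 0 0 0 0 255;19 0 0 0 0 0 255;23 0 0 0 0 0 255;26 0 0 0 0 0 255;29 0 0 0 0 0 255;32 0 0 0 0 0 255;34 0 0 0 0 0 255;36 0 0 0 0 0 255;38 0 0 0 0 0 255;40 0 0 0 0 0 255;42 0 0 0 0 0 255;44 0 0 0 0 0 255;46 0 0 0 0 0 255;48 0 0 0 0 0 255;50 0 0 0 0 0 255;50 0 0 0 0 0 255'; python3 go.py 46,0,2.5; python3 - <<'E'
from fit import *
snap('side','side6.png');c=load('side6.png');print(blobs(c['pixels'],(0,200,110),(4,255,255),50))
a=cv2.imread('pics/side6.png')[170:320,190:390];cv2.imwrite('pics/side6c.png',cv2.resize(a,None,fx=4,fy=4,interpolation=cv2.INTER_CUBIC))
for x in(80,85,90,97.6):print(x,proj(Q,g2w((x,0,35.4))))
E
```

```text
time: 9.9
tool_pos: [0.5584, 0.0755, 0.0497]
tcp_rot: [0.22, -3.03, 0.009]
wrist_force: [0.7, -0.5, -0.5]
width: 0.003
t 9.9 g now [54.   0.5  2.4] F(g) [-0.68  0.56 -0.45] w 0.002508642577591994 q [ 0.09  0.27  1.91 -0.    1.07 -1.62]
46,0,2.5 shift [-8.   0.5 -0.1] turn [0.0016 0.0005 0.0001]
[(array([352.19, 188.16]), array([337, 173,  31,  31, 720], dtype=int32)), (array([225.81, 253.29]), array([212, 240,  27,  28, 553], dtype=int32)), (array([391.35, 326.35]), array([ 371,  305,   42,   43, 1350], dtype=int32))]
80 [235.90493229 251.37207339]
85 [233.17523902 252.05962314]
90 [230.43341391 252.75022863]
97.6 [226.24242248 253.80584727]
```

View pics/side6c.png

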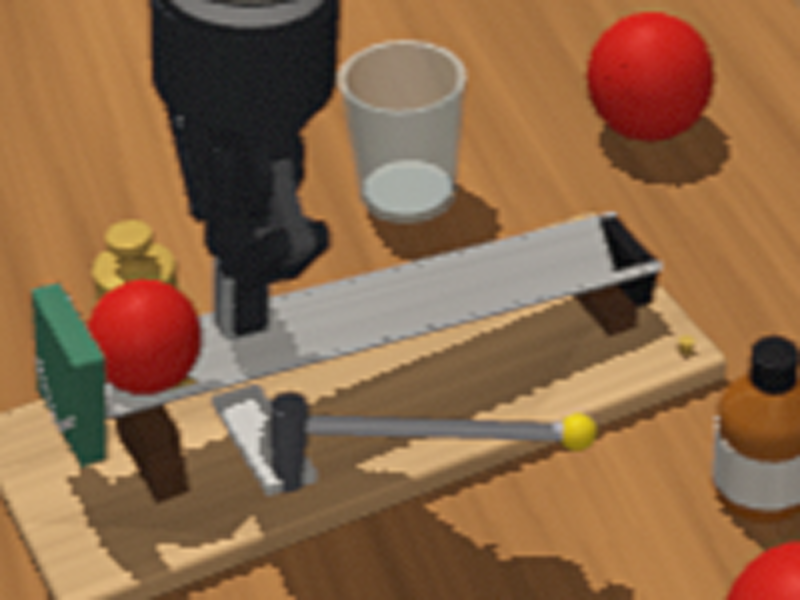

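The ball is in the pocket: measured (225.8,253.3) against predicted (226.2,253.8). I back off, rise, and work out the gate path.

```bash
python3 -m crank '-15 0 0 0 0 0 255;-30 0 0 0 0 0 255;-30 0 -35 0 0 0 255;-30 0 -65 0 0 0 255;-30 0 -65 0 0 0 255'; python3 - <<'E'
from fit import *
s=read_state();t=w2g(s['tool_pos']);print(t)
for a in [2.006,1.85,1.7,1.5,1.3,1.1,.9,.7,.5,.35,.2,.1,0]:
    off=4+11.5*abs(np.cos(a))+14.5*abs(np.sin(a)); r=85
    p=np.array([64.6,75])+r*np.array([-np.sin(a),-np.cos(a)])-off*np.array([np.cos(a),-np.sin(a)])
    print(a,p.round(1),'tool shift from now',(p[0]-t[0]).round(1),(-(p[1]-t[1])).round(1))
E
```

```text
time: 10.58
tool_pos: [0.5989, 0.0812, 0.1143]
tcp_rot: [0.22, -3.037, 0.009]
wrist_force: [1.1, 0.5, 0.1]
width: -0.001
[20.1593241   0.7533827  70.92578107]
2.006 [ -3.2 130.8] tool shift from now -23.4 -130.0
1.85 [-11.3 118.7] tool shift from now -31.5 -118.0
1.7 [-17.1 105.6] tool shift from now -37.3 -104.9
1.5 [-21.6  88.2] tool shift from now -41.7 -87.5
1.3 [-22.9  72.5] tool shift from now -43.1 -71.8
1.1 [-21.2  56.2] tool shift from now -41.4 -55.4
0.9 [-16.   39.8] tool shift from now -36.1 -39.0
0.7 [-7.1 24.2] tool shift from now -27.2 -23.5
0.5 [ 5.4 10.5] tool shift from now -14.8 -9.7
0.35 [16.9  1.9] tool shift from now -3.3 -1.2
0.2 [29.9 -4.7] tool shift from now 9.8 5.5
0.1 [39.3 -7.9] tool shift from now 19.1 8.6
0 [ 49.1 -10. ] tool shift from now 28.9 10.8
```

```bash
python3 -m crank '0 0 0 0 0 0 255;0 0 0 0 0 0 255'; python3 go.py 3,146,69 3,146,1.5
```

```text
time: 10.82
tool_pos: [0.5938, 0.0807, 0.1095]
tcp_rot: [0.22, -3.027, 0.009]
wrist_force: [-0.8, 0.1, 0.3]
width: 0.003
t 10.825 g now [24.7  0.5 65.5] F(g) [ 0.82 -0.25  0.21] w 0.0032961427549733427 q [ 0.1   0.27  1.78 -0.    1.19 -1.62]
3,146,69 shift [ -21.7 -145.5   -3.8] turn [ 0.0018 -0.0022  0.0002]
3,146,1.5 shift [ -21.8 -145.6   63.7] turn [ 0.0018 -0.0022  0.0002]
```

```bash
python3 -m crank '-8 -50 0 0 0 0 255;-16 -100 0 0 0 0 255;-22 -146 0 0 0 0 255;-22 -146 0 0 0 0 255;-22 -146 0 0 0 0 255;-22 -146 35 0 0 0 255;-22 -146 64 0 0 0 255;-22 -146 64 0 0 0 255;-22 -146 64 0 0 0 255'; python3 go.py 3,146,1.5; python3 - <<'E'
from fit import *
snap('side','side7.png');snap('scene','scene7.png')
a=cv2.imread('pics/side7.png')[170:340,190:410];cv2.imwrite('pics/side7c.png',cv2.resize(a,None,fx=3.5,fy=3.5,interpolation=cv2.INTER_CUBIC))
a=cv2.imread('pics/scene7.png')[130:300,240:460];cv2.imwrite('pics/scene7c.png',cv2.resize(a,None,fx=3.5,fy=3.5,interpolation=cv2.INTER_CUBIC))
E
```

```text
time: 11.95
tool_pos: [0.6315, -0.0605, 0.0459]
tcp_rot: [0.222, -3.031, 0.009]
wrist_force: [-0.7, 0.1, 0.6]
width: 0.003
t 11.95 g now [  1.2 145.7   4.1] F(g) [ 0.69 -0.23  0.53] w 0.0031035680260701635 q [-0.12  0.39  1.75 -0.03  1.1  -1.82]
3,146,1.5 shift [ 1.8 -0.3  2.6] turn [0.0014 0.0016 0.0013]
```

View pics/side7c.png

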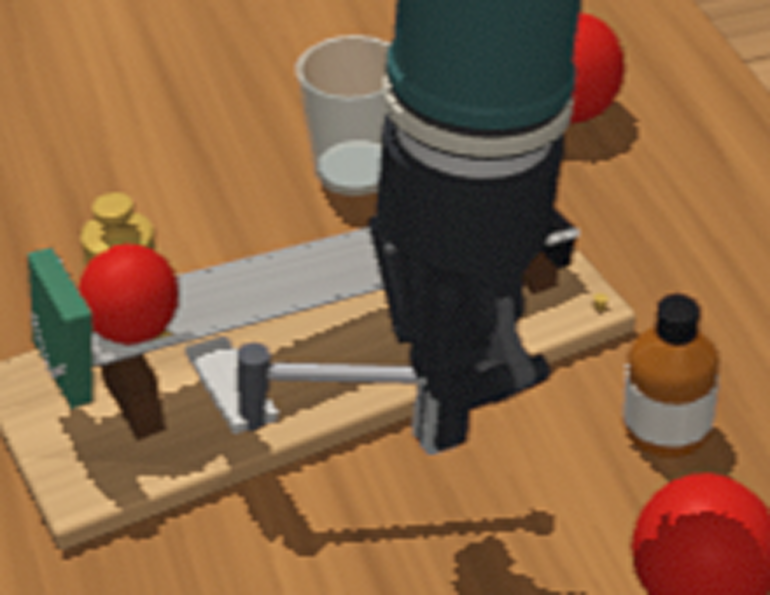

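View pics/scene7c.png

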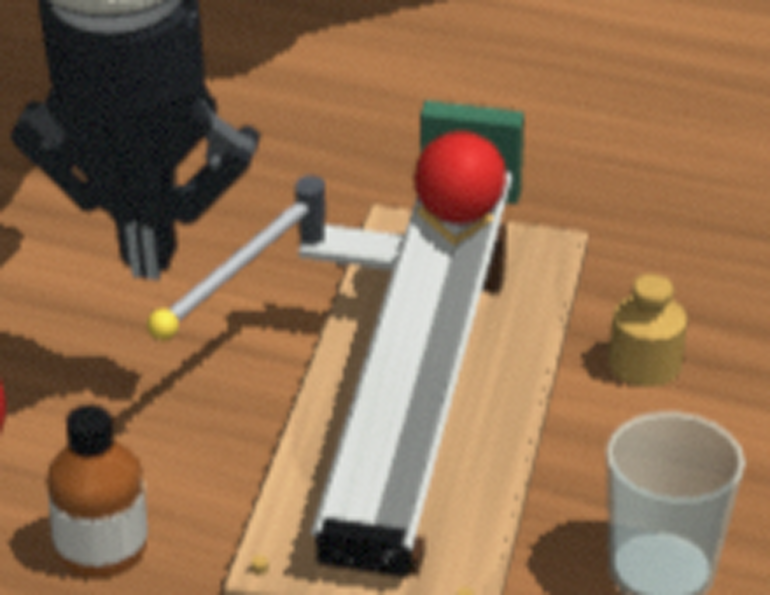

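```bash
python3 -m crank '-3 8 0 0 0 0 255;-6 15 0 0 0 0 255;-10 21 0 0 0 0 255;-14 27 0 0 0 0 255;-17 33 0 0 0 0 255;-20 40 0 0 0 0 255;-23 49 0 0 0 0 255;-25 58 0 0 0 0 255;-26 66 0 0 0 0 255;-26 73 0 0 0 0 255;-25 81 0 0 0 0 255;-24 90 0 0 0 0 255;-22 98 0 0 0 0 255;-19 106 0 0 0 0 255;-15 114 0 0 0 0 255;-10 122 0 0 0 0 255;-10 122 0 0 0 0 255'; python3 go.py -7,24,1.5 5.4,10.5,1.5 17,2,1.5 30,-5,1.5 39,-8,1.5 49,-10,1.5; python3 - <<'E'
from fit import *
snap('side','side8.png');snap('scene','scene8.png')
a=cv2.imread('pics/side8.png')[170:340,190:410];cv2.imwrite('pics/side8c.png',cv2.resize(a,None,fx=3.5,fy=3.5,interpolation=cv2.INTER_CUBIC))
a=cv2.imread('pics/scene8.png')[130:300,240:460];cv2.imwrite('pics/scene8c.png',cv2.resize(a,None,fx=3.5,fy=3.5,interpolation=cv2.INTER_CUBIC))
E
```

```text
time: 14.18
tool_pos: [0.6227, 0.0615, 0.0443]
tcp_rot: [0.221, -3.03, 0.008]
wrist_force: [-0.9, -0.7, -0.1]
width: -0.002
t 14.175 g now [-7.8 23.7  3.4] F(g) [ 1.02  0.57 -0.24] w -0.0015596313330729097 q [ 0.06  0.38  1.77 -0.01  1.09 -1.65]
-7,24,1.5 shift [ 0.8 -0.3  1.9] turn [0.002  0.0006 0.0008]
5.4,10.5,1.5 shift [13.2 13.2  1.9] turn [0.002  0.0006 0.0008]
17,2,1.5 shift [24.7 21.7  1.9] turn [0.002  0.0006 0.0008]
30,-5,1.5 shift [37.7 28.7  1.9] turn [0.002  0.0006 0.0008]
39,-8,1.5 shift [46.7 31.7  1.9] turn [0.002  0.0006 0.0008]
49,-10,1.5 shift [56.7 33.7  1.9] turn [0.002  0.0006 0.0008]
```

View pics/side8c.png

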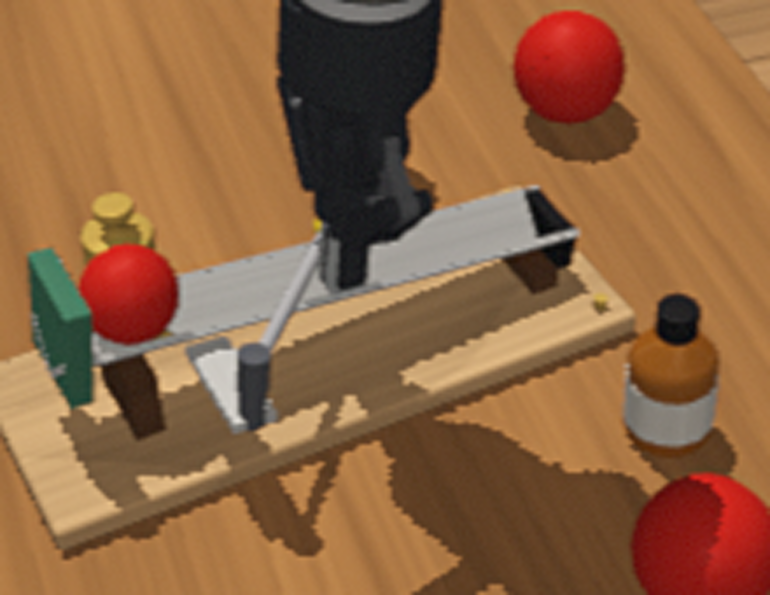

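View pics/scene8c.png

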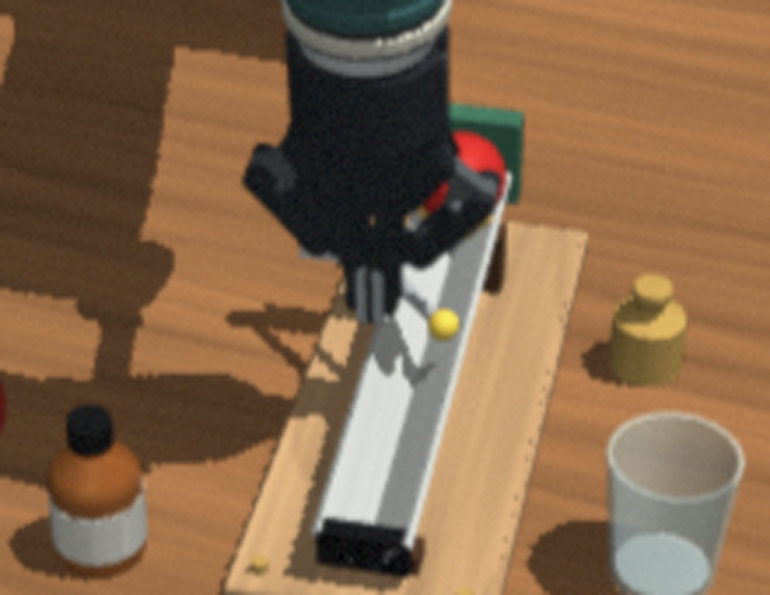

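The gate is following the fingers and is now across at about 0.7. I continue gently to the end of travel.

```bash
python3 -m crank '6 7 0 0 0 0 255;13 13 0 0 0 0 255;19 18 0 0 0 0 255;25 22 0 0 0 0 255;31 26 0 0 0 0 255;38 29 0 0 0 0 255;43 31 0 0 0 0 255;47 32 0 0 0 0 255;50 33 0 0 0 0 255;53 33 0 0 0 0 255;55 33 0 0 0 0 255;57 33 0 0 0 0 255;57 33 0 0 0 0 255'; python3 go.py 49,-10,1.5; python3 - <<'E'
from fit import *
snap('side','side9.png');snap('scene','scene9.png')
a=cv2.imread('pics/side9.png')[170:340,190:410];cv2.imwrite('pics/side9c.png',cv2.resize(a,None,fx=3.5,fy=3.5,interpolation=cv2.INTER_CUBIC))
c=load('side9.png');d=load('scene9.png')
b=blobs(c['pixels'],(24,150,100),(32,255,255),8);e=blobs(d['pixels'],(24,150,100),(32,255,255),8);print(b,e)
for a in(0,.12):
    w=g2w((64.6-120*np.sin(a),75-120*np.cos(a),35.4));print(a,proj(Q,w),proj(P,w))
E
```

```text
time: 15.9
tool_pos: [0.5623, 0.0852, 0.0503]
tcp_rot: [0.22, -3.03, 0.009]
wrist_force: [0.4, 0.8, 0.6]
width: 0.004
t 15.9 g now [48.9 -8.5  3.5] F(g) [-0.47 -0.78  0.68] w 0.0037673934848775803 q [ 0.11  0.28  1.89 -0.    1.07 -1.61]
49,-10,1.5 shift [0.1 1.5 2. ] turn [0.0016 0.0007 0.0001]
[(array([234.05, 233.38]), array([231, 231,   8,   8,  39], dtype=int32))] [(array([391.93, 194.46]), array([389, 191,   7,   8,  41], dtype=int32))]
0 [234.64630309 234.62755459] [392.19507406 194.98871805]
0.12 [242.32938234 233.11190709] [390.43509535 200.00741751]
```

View pics/side9c.png

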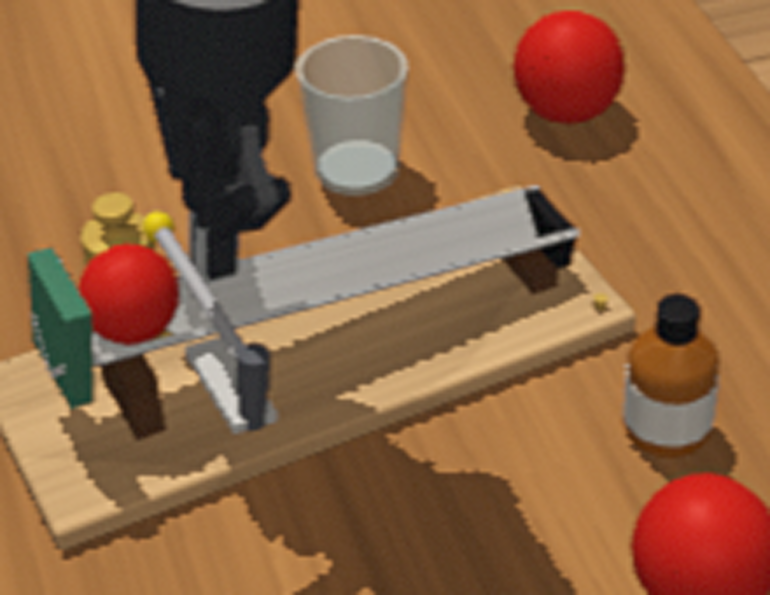

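The knob at (234.1,233.4) and (391.9,194.5) matches a≈0. I add a 2 mm nudge, then withdraw.

```bash
python3 -m crank '1 0 0 0 0 0 255;2 0 0 0 0 0 255;2 0 0 0 0 0 255'; python3 -m crank '-10 0 0 0 0 0 255;-25 0 0 0 0 0 255;-40 0 0 0 0 0 255;-40 0 -30 0 0 0 255;-40 0 -80 0 0 0 255;-60 0 -130 0 0 0 255;-60 0 -130 0 0 0 255;-60 0 -130 0 0 0 255;-60 0 -130 0 0 0 255'; python3 - <<'E'
from fit import *
for n in('side','scene'):
    snap(n,n+'10.png');c=load(n+'10.png');print(n,blobs(c['pixels'],(24,150,100),(32,255,255),8),blobs(c['pixels'],(0,200,110),(4,255,255),50))
    for k in(0,):
        print('pred knob',proj(Pm(c),g2w((64.6,-45,35.4))),'ball',proj(Pm(c),g2w((97.6,0,35.4))))
a=cv2.imread('pics/scene10.png')[130:330,230:480];cv2.imwrite('pics/scene10c.png',cv2.resize(a,None,fx=3,fy=3,interpolation=cv2.INTER_CUBIC))
E
```

```text
time: 16.38
tool_pos: [0.5621, 0.0851, 0.0505]
tcp_rot: [0.22, -3.033, 0.009]
wrist_force: [5.7, 1.5, -4.2]
width: -0.001
time: 17.5
tool_pos: [0.6313, 0.0951, 0.1712]
tcp_rot: [0.22, -3.026, 0.009]
wrist_force: [-0.4, -0.1, -0.0]
width: 0.002
side [(array([234.05, 233.38]), array([231, 231,   8,   8,  39], dtype=int32))] [(array([352.14, 187.88]), array([337, 173,  31,  31, 708], dtype=int32)), (array([226.2 , 253.01]), array([213, 240,  27,  28, 555], dtype=int32)), (array([392.34, 327.52]), array([ 373,  308,   40,   40, 1232], dtype=int32))]
pred knob [234.64630309 234.62755459] ball [226.24242248 253.80584727]
scene [(array([391.95, 194.28]), array([389, 191,   7,   7,  39], dtype=int32))] [(array([370.76, 179.69]), array([360, 169,  23,  20, 172], dtype=int32)), (array([219.65, 246.88]), array([205, 231,  29,  31, 346], dtype=int32)), (array([412.35, 338.25]), array([393, 317,  42,  43, 732], dtype=int32))]
pred knob [392.19507406 194.98871805] ball [371.45658017 180.74192179]
```

View pics/scene10c.png

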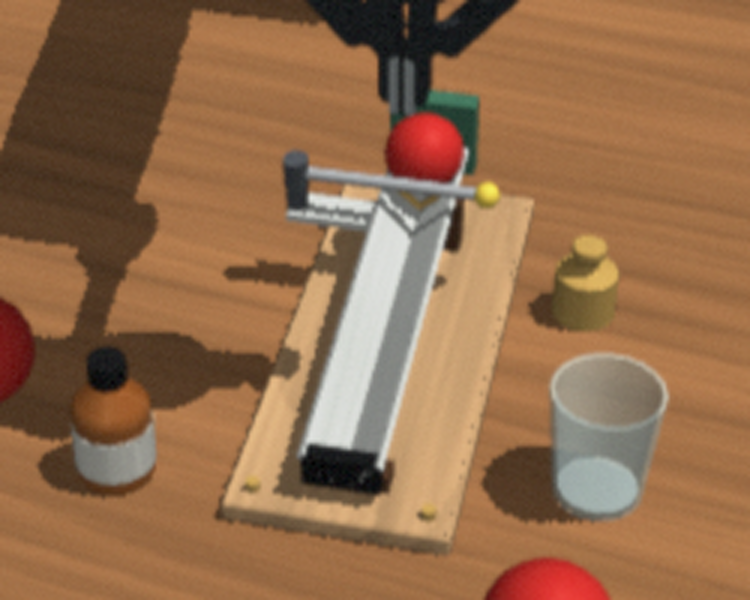

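View pics/side10.png

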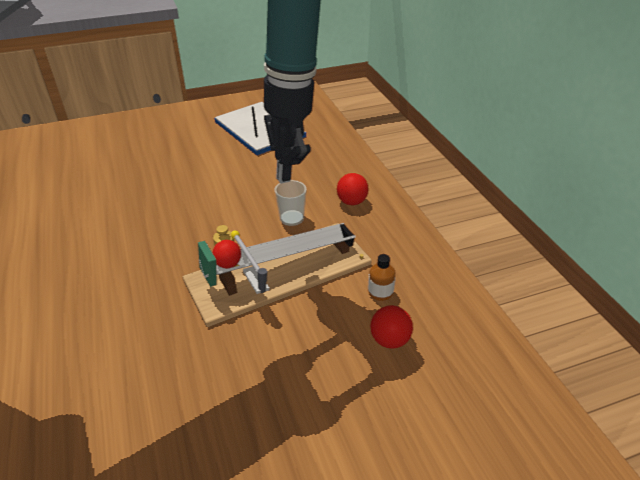

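The gate is against its stop, where the nudge met about 7 N. The knob is at side (234,233) and the ball is in the pocket at side (226,253). The beaker, weight and bottle are where they were, and the arm is clear of everything.

```bash
python3 -c "
from h import *
job.finish_job()"
```

```text
the job is handed in; nothing more can be done
```

The ball is in the pocket against the green stop, the gate is fully closed behind it, and I handed the job in at about 17.6 s. With the shut fingertips I rolled the smallest red ball up the gutter and over the brass rod. I then pushed the gate arm from its outer side, through its starting angle of about 2.0 rad, to the end of its travel.

**Last checks:**
- **Ball:** it sits within about 1.3 px of its predicted pocket position in both fixed views.
- **Gate:** the knob matches angle 0 to within about 1.4 px. A final 2 mm nudge met the end stop at about 7 N.
- **Bystanders:** the beaker, weight and bottle look unmoved and upright; I judged this by eye and did not re-measure them.
- **Robot:** it stands clear of everything.

**One disagreement:** in all three camera views the fingertips ended about 26 mm short of the nominal TCP. I set the working height from the images instead, and contact went as planned.

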